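# Present a jar to the label reader and hold the dry box open

## Task

Book the jar into the dry box: turn the jar where it stands on the reader's round pad until the middle of its label squarely faces the reader's window, and let go of it. Then lift the lid of the dry box and hold it open at about 60 degrees from shut, so that a colleague can put the jar in; the lid falls shut by itself, so finish with the gripper still holding it there, motionless. Leave the jar standing on its pad with its label to the window, and do not disturb the other things on the bench.

Things in the scene. Friction and masses are not known exactly. Their poses are not given: they have to be found in the camera images.
- reader: Label reader, fixed: aluminium base plate 170 x 80 x 6 mm with a black round rubber pad (60 mm across, top 10 mm above the bench) at one end and a grey upright block (45 x 70 mm, top 83 mm above the bench) at the other. Origin: centre of the plate's underside. Its +x points from the pad to the block; the block's window looks to -x, at the pad.
- reader_window (a point): Middle of the reader's dark window (54 x 40 mm), on the block's face, 48 mm above the bench, 80 mm from the pad's centre along the reader's +x.
- reader_pad (a point): Centre of the top of the round pad on which the jar stands.
- jar: Loose upright round jar on the pad, 44 mm across, 80 mm tall, 0.1 to 0.2 kg, grey with a black cap. Origin: centre of its underside; z up its axis. A white paper label (27 mm wide, 36 mm tall) is on its +x side; a white pointer rib on the cap (2.7 mm high) runs from the middle out over the label. The label faces the window when the jar's +x is along the reader's +x.
- jar_label (a point): Middle of the jar's label, on the wall 22 mm from the axis and 34 mm above the underside.
- dry_box: Grey open box, fixed to the bench, 160 mm (x, front to back) x 200 mm (y) x 70 mm tall, walls 5 mm, foam inside. Origin: centre of its underside; -x is its front, z up. Its lid is hinged along the rear (+x) rim. (Not to be touched: a lamp shade, 170 mm wide, hangs 0.46 to 0.70 m above the bench, 0.55 m from the robot's axis, 53 degrees to its left.)
- lid_hinge (a point): Middle of the lid's hinge line, 74 mm above the bench, 84 mm behind the box's centre (box +x); the hinge line runs along the box's y.
- lid (a joint): Opening angle of the lid in rad: 0 shut, grows as the front edge rises; 1.047 is 60 degrees; stops at 1.9. Plain hinge, no spring or stay: below about 80 degrees the lid falls shut when let go. The lid is a grey plate 166 x 206 x 8 mm, 0.25 to 0.5 kg, with a round bar handle.
- lid_handle (a point): Middle of the lid's round aluminium bar handle: 12 mm thick, 110 mm long, parallel to the hinge, on two 10 mm posts centred 50 mm either side of the middle. With the lid shut it is 150 mm in front of the hinge and 47 mm above it (121 mm above the bench), with 36 mm of air between bar and lid. The bar can turn between closed fingers.
- screwdriver_red: Bystander: loose red and black screwdriver, 168 mm long. Origin at its underside's centre.
- marker: Bystander: loose black marker pen with a white band, 129 mm long. Origin at its underside's centre.
- solder_spool: Bystander: loose reel of solder, 74 x 59 x 50 mm. Origin at its underside's centre.
- tape_roll: Bystander: the nearer roll of amber tape, loose, 81 mm across, 19 mm tall. Origin at its underside's centre.
Mind the look-alikes: they are no part of the job. Leave any orange look-alike of the jar alone.

How it is judged:
On the way, in this order (a step that is already met when the one before it is completed fails the run):
1. the jar stands on the pad with its label to the window, let go, while the lid is still shut (angle between the x axis of jar and the x axis of reader, either way round below 0.3 rad and horizontal distance between jar_label and reader_window below 0.08 m and horizontal distance between jar and reader_pad below 0.02 m and angle between jar's own z axis and vertical below 0.1 rad and z of jar in the frame of reader_pad between -0.004 and 0.006 m and contact force between jar and the fingers below 0.05 N and contact force between jar and the arm below 0.05 N and value of joint lid below 0.1 rad), for 0.3 s.
2. the lid is held open at about 60 degrees (value of joint lid between 0.907 and 1.187 rad and velocity of joint lid between -0.1 and 0.1 rad/s and (contact force between lid and the fingers above 0.3 N or contact force between lid and the arm above 0.3 N) and contact force between lid and jar below 0.05 N and contact force between lid and screwdriver_red below 0.05 N and contact force between lid and marker below 0.05 N and contact force between lid and solder_spool below 0.05 N and contact force between lid and tape_roll below 0.05 N), for 0.3 s.
At the end, for the whole second after the job is handed in: The jar stands upright (within 0.1 rad) on the pad, within 20 mm of its centre, untouched by the robot, its label turned to the window within 0.3 rad; the lid stands still at 60 degrees, plus or minus 8, carried by the robot alone (all of step 2 and angle between the x axis of jar and the x axis of reader, either way round below 0.3 rad and horizontal distance between jar_label and reader_window below 0.08 m and horizontal distance between jar and reader_pad below 0.02 m and angle between jar's own z axis and vertical below 0.1 rad and z of jar in the frame of reader_pad between -0.004 and 0.006 m and contact force between jar and the fingers below 0.05 N and contact force between jar and the arm below 0.05 N); the arm keeps its last pose, push and grip.
It fails at once if the jar is tipped over (angle between jar's own z axis and vertical above 0.5 rad).
It fails at once if the red and black screwdriver is pushed more than 30 mm (distance of screwdriver_red from where it was at the start of the episode above 0.03 m).
It fails at once if the black marker pen is pushed more than 30 mm (distance of marker from where it was at the start of the episode above 0.03 m).
It fails at once if the reel of solder is pushed more than 30 mm (distance of solder_spool from where it was at the start of the episode above 0.03 m).
It fails at once if the roll of amber tape is pushed more than 30 mm (distance of tape_roll from where it was at the start of the episode above 0.03 m).
It also fails if it takes over 64 s, if anything falls off the work surface, if the arm or the gripper's body presses on something with over 40 N, if the wrist force passes 120 N, or if a joint passes its speed limit or range.

## Robot

A 6-joint arm with a two-finger parallel gripper is mounted at the origin on a cart in front of the work surface, level with it; the furniture and walls round the work are solid. World frame = base frame: x ahead of the robot, y to its left, z up, the work surface at z = 0. Lengths are in m, angles in rad, forces in N, time in s.
With the tool pointing down it reaches from about 0.35 to 0.975 m from the base axis. Payload 4.9 kg.
Tool frame: the origin (TCP) lies at the very end of the fingers, on their centre line; the grasp point (between the pads) lies 19 mm behind it (ctrl.grip_point_offset is the distance from the TCP to the grasp point, in m); z points along the fingers, y is the line along which they close (so a half turn about z gives the same grasp; the last joint's range is limited). The gripper opens to 85 mm and grips with 20 to 120 N. Pads are 22 mm wide; open, the fingers measure 114 mm over their backs; the gripper's body (76 mm by 85 mm) begins 54 mm behind the grasp point. The pads swing forward as they close: fully open they stand 13 mm farther back than shut.
Start: joints at [1.219, 0.053, 1.613, -0, 1.476, -0.119], TCP at [0.144, 0.608, 0.192] pointing down, gripper open.
Joint ranges: [-3.01, 3.01], [-1.01, 2.22], [0.06, 2.58], [-1.02, 4.17], [0.09, 2.62], [-3.14, 3.14]. Speed limits (rad/s): [2.57, 2.57, 3.14, 3.14, 3.14, 3.14].

## Interface

Orientations are given as a rotation vector (axis times angle).
In Python, from station import ctrl gives the robot as it stands.
- The arm moves only by the tool send_rows, never from a script. Its argument "rows" is a list of rows, each a list of 3 entries, a list of its own where there are three numbers: the finger opening in cm, from 0 to 8.54, then the shift along the tool's x, y, z in cm, then the turn about the tool's z in degrees. A call has 1 to 10 rows; each row shifts and turns the commanded pose from where the row before left it, along the tool's axes as they then stand; what a row does not reach is not made up. A row lasts 1/8 s, in which the tool goes at most 62.5 mm and 10.7 degrees, less where a joint would pass 70% of its speed; a pose out of reach is approached as far as the arm can. A call with a gripper value outside its range is refused whole. The fingers move at their own pace and stop on an object; "newtons" is the grip in N (left out, the last holds). Time passes only in rows, so rows that do not move let the fingers close. It gives the time, the measured TCP pose, the force, the opening and the grip force at its end, in the units of the state.
- ctrl.get_obs(): the state, without advancing time (a new reading comes with each control period).
- ctrl.get_image(name): name is "scene" or "top" or "wrist"; returns a dict with "frame" (384x512x3 uint8, red, green, blue), "range_z" (384x512 float32, m along the optical axis (not along the pixel's ray), 0 where there is no reading), "fx", "fy", "cx", "cy" (pixels), "k1" (the pictures are not rectified: a ray, as slopes to the right and down, at radius r is drawn at 1 + k1 r^2 times it, then the intrinsics apply), "cam_to_world" (4x4, takes a point from camera to world coordinates). Camera axes: x right, y down, z forward; pixel columns grow to the right and rows downward; lengths in m; the calibration is good to about 2 mm. A picture is of the moment at which its call begins.
- ctrl.finish_job(): hands the job in; it is judged then, once.
The state is a dict: "t": time; "q": joint angles; "dq": joint speeds; "effort": joint torques, N m; "tool_pos": TCP position; "tool_rot": TCP orientation; "contact_force": force on the tool from outside, world axes, zero at the start; "wrist_torque": the same for the moment, N m; "opening": finger opening in m; "grip_force": force on a finger pad.
Only numpy, scipy, OpenCV 4.12 (cv2) and the standard library are available. Lean on these libraries where they do the work, as an engineer would, in place of code of your own. Each camera call takes 0.05 s, during which the arm holds its last target. There are 200 camera calls.

## Working session

There is one attempt and no reset: what is moved stays moved. The work goes in short steps, Python scripts to look and compute and a tool call to move; the robot and the scene stay as the last step left them, time stands still between calls to the robot, and variables do not carry over. Pictures are saved under pics/ and viewed, at most 10 in all, crops included, and the job is handed in when it is done.

Besides the shell and the picture viewer there is one more tool, called after "Call:" in YAML: its name, and indented under it one key for each argument. send_rows: Moves the arm, as the interface text tells. Its arguments: {"type":"object","properties":{"rows":{"type":"array","items":{"type":"array"}},"newtons":{"type":"number"}},"required":["rows"]}

```bash
mkdir -p pics; ls; cat > h.py <<'E'
import numpy as np,cv2
from station import ctrl
def save(d,n): cv2.imwrite('pics/'+n,d["frame"][:,:,::-1])
def ray(d,u,v):
    xd=np.array([(u-d["cx"])/d["fx"],(v-d["cy"])/d["fy"]]);x=xd.copy()
    for _ in range(20): x=xd/(1+d["k1"]*(x@x))
    return np.array([x[0],x[1],1.0])
def pt(d,u,v,z=None):
    r=ray(d,u,v);T=d["cam_to_world"]
    if z is None:
        s=d["range_z"][int(round(v)),int(round(u))]
    else:
        w=T[:3,:3]@r; s=(z-T[2,3])/w[2]
    return (T@np.r_[r*s,1])[:3]
E
python3 - <<'E'
from h import *
a=ctrl.get_image("scene");b=ctrl.get_image("top")
save(a,"s0.png");save(b,"t0.png")
np.savez('pics/t0.npz',**b);np.savez('pics/s0.npz',**a)
print(ctrl.get_obs())
for d in(a,b):print(d["cam_to_world"].round(3))
E
```

```text
pics
{'t': 0.1, 'q': array([ 1.21902286e+00,  5.33079774e-02,  1.61415763e+00, -1.65911955e-05,
        1.47597356e+00, -1.19036055e-01]), 'dq': array([ 0.00046266, -0.00118124, -0.00416342,  0.00140425, -0.00167754,
       -0.00182951]), 'effort': array([ 3.20753797e-04, -3.94903314e+01, -3.71362174e+01, -9.17040097e-05,
        3.91276975e-03,  1.16482397e-05]), 'tool_pos': array([0.1439593 , 0.60754719, 0.19047483]), 'tool_rot': array([-3.64707764e-01, -3.11993265e+00,  2.82617806e-03]), 'contact_force': array([ 0.59103129, -0.38203413,  0.21185445]), 'wrist_torque': array([ 0.01186261, -0.01153516,  0.00088112]), 'grip_force': 0.0, 'opening': 0.08540806963781529}
[[ 0.796 -0.43   0.425 -0.006]
 [-0.605 -0.565  0.561 -0.736]
 [-0.001 -0.704 -0.71   0.945]
 [ 0.     0.     0.     1.   ]]
[[ 0.026 -0.983  0.184  0.235]
 [-1.    -0.026  0.    -0.081]
 [ 0.004 -0.184 -0.983  1.52 ]
 [ 0.     0.     0.     1.   ]]
```

View pics/t0.png

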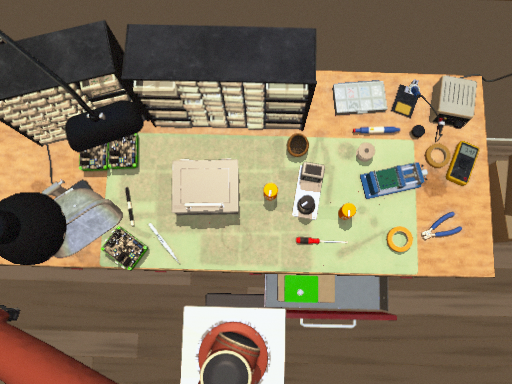

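View pics/s0.png

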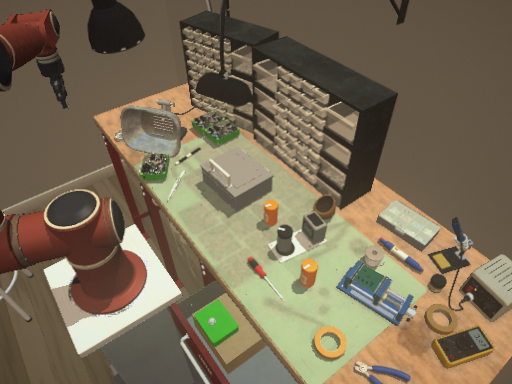

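The top view shows the reader at (308,190) with the black-capped jar at (306,204). There are orange look-alikes at (270,190) and (347,211). The dry box is at (206,186) with its handle at (205,205), on the front side. The jar meant is the black-capped grey one on the reader's pad, so I'll check it in a crop.

```bash
python3 - <<'E'
from h import *
a=dict(np.load('pics/t0.npz'));s=dict(np.load('pics/s0.npz'))
c=cv2.resize(a["frame"][150:230,260:360],None,fx=7,fy=7,interpolation=cv2.INTER_CUBIC)[:,:,::-1]
c2=cv2.resize(s["frame"][190:270,250:340],None,fx=6,fy=6,interpolation=cv2.INTER_CUBIC)[:,:,::-1]
cv2.imwrite('pics/c1.png',c)
for n,u,v,z in [("jarcap",306,204,.092),("o1",270,188,.09),("o2",347,210,.09),("block",312,171,.083),("hndl L",189,206,.121),("hndl R",224,206,.121),("tape",400,239,.019),("sdr",308,241,.02),("boxFL",173,212,.08),("boxFR",239,213,.08),("boxBL",174,160,.08),("boxBR",238,159,.08),("pot",298,146,.06)]:
  print(n,pt(a,u,v,z).round(3),pt(a,u,v).round(3))
E
```

```text
jarcap [ 0.467 -0.21   0.092] [ 0.467 -0.21   0.094]
o1 [ 0.514 -0.099  0.09 ] [ 0.518 -0.099  0.074]
o2 [ 0.452 -0.336  0.09 ] [ 0.454 -0.338  0.08 ]
block [ 0.573 -0.229  0.083] [ 0.574 -0.229  0.082]
hndl L [0.447 0.142 0.121] [0.446 0.141 0.128]
hndl R [0.45  0.037 0.121] [0.456 0.041 0.079]
tape [ 0.374 -0.518  0.019] [ 0.376 -0.523  0.   ]
sdr [ 0.361 -0.224  0.02 ] [ 0.361 -0.224  0.021]
boxFL [0.433 0.197 0.08 ] [0.434 0.197 0.078]
boxFR [ 0.436 -0.006  0.08 ] [ 0.447 -0.002  0.002]
boxBL [0.598 0.204 0.08 ] [0.598 0.204 0.077]
boxBR [0.606 0.003 0.08 ] [ 0.627  0.008 -0.002]
pot [ 0.659 -0.186  0.06 ] [ 0.672 -0.189  0.016]
```

View pics/c1.png

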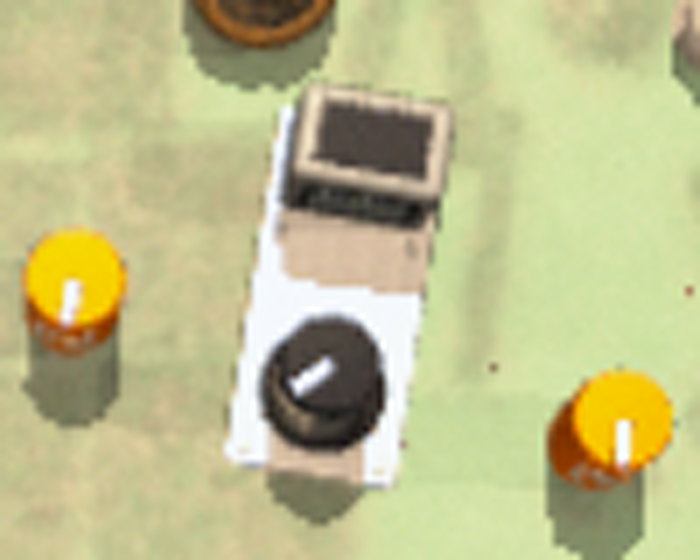

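The crop confirms it. The grey, black-capped jar on the reader's pad has its rib pointing left and down, about 130° from the window direction. The orange jars are decoys off the pad.

```bash
cat >> h.py <<'E'
from scipy.spatial.transform import Rotation as Ro
def plan(wps,step=.05,opening=8.5,p=None,R=None):
    # wps: (x,y,z,turn_deg) turn = tool-z turn over the segment; prints rows
    o=ctrl.get_obs(); p=np.array(o["tool_pos"]); R=Ro.from_rotvec(o["tool_rot"])
    out=[]
    for x,y,z,t in wps:
        n=int(max(np.ceil(np.linalg.norm(np.r_[x,y,z]-p)/step),np.ceil(abs(t)/10),1))
        for k in range(n):
            d=(np.r_[x,y,z]-p)/(n-k); s=(R.inv().apply(d)*100).round(1); tt=round(t/n,1)
            out.append([opening,list(map(float,s)),tt]); p=p+R.apply(s/100); R=R*Ro.from_euler('z',tt,degrees=True)
    for i in range(0,len(out),10): print(out[i:i+10])
    print(p)
E
python3 - <<'E'
from h import *
a=dict(np.load('pics/t0.npz'))
for u,v in[(85,220),(60,240),(100,205),(75,195),(125,250)]:print(pt(a,u,v).round(3))
plan([(.13,.42,.24,0),(.25,.32,.24,15),(.37,.14,.24,10),(.40,-.05,.24,10),(.41,-.19,.24,7)])
E
```

```text
[0.408 0.491 0.017]
[0.309 0.365 0.484]
[0.458 0.445 0.022]
[0.468 0.481 0.141]
[0.316 0.353 0.023]
[[8.5, [-0.7, -4.6, -1.2], 0.0], [8.5, [-0.8, -4.7, -1.2], 0.0], [8.5, [-0.7, -4.6, -1.3], 0.0], [8.5, [-0.8, -4.7, -1.2], 0.0], [8.5, [-3.5, -1.7, -0.0], 3.8], [8.5, [-3.6, -1.5, -0.0], 3.8], [8.5, [-3.7, -1.3, -0.0], 3.8], [8.5, [-3.7, -1.0, -0.0], 3.8], [8.5, [-3.8, -2.0, 0.0], 2.0], [8.5, [-3.9, -1.9, 0.0], 2.0]]
[[8.5, [-4.0, -1.7, 0.0], 2.0], [8.5, [-4.0, -1.6, 0.0], 2.0], [8.5, [-4.1, -1.5, 0.0], 2.0], [8.5, [-3.5, -3.3, 0.0], 2.5], [8.5, [-3.7, -3.1, 0.0], 2.5], [8.5, [-3.8, -2.9, 0.0], 2.5], [8.5, [-4.0, -2.7, 0.0], 2.5], [8.5, [-3.7, -2.9, 0.0], 2.3], [8.5, [-3.8, -2.7, 0.0], 2.3], [8.5, [-4.0, -2.5, 0.1], 2.3]]
[ 0.41009219 -0.19028666  0.23969725]
```

```bash
python3 - <<'E'
from h import *
plan([(.12,.385,.20,0),(.24,.30,.20,15),(.36,.14,.20,10),(.39,-.05,.22,10),(.41,-.19,.24,7)])
E
```

```text
[[8.5, [-0.6, -4.4, -0.2], 0.0], [8.5, [-0.6, -4.5, -0.2], 0.0], [8.5, [-0.5, -4.4, -0.2], 0.0], [8.5, [-0.6, -4.5, -0.2], 0.0], [8.5, [-0.5, -4.4, -0.1], 0.0], [8.5, [-4.5, -1.8, -0.0], 5.0], [8.5, [-4.7, -1.5, -0.0], 5.0], [8.5, [-4.8, -1.0, -0.0], 5.0], [8.5, [-3.6, -1.7, 0.0], 2.0], [8.5, [-3.7, -1.5, 0.0], 2.0]]
[[8.5, [-3.8, -1.4, 0.0], 2.0], [8.5, [-3.8, -1.3, 0.0], 2.0], [8.5, [-3.8, -1.2, 0.0], 2.0], [8.5, [-3.5, -3.3, -0.5], 2.5], [8.5, [-3.7, -3.1, -0.5], 2.5], [8.5, [-3.8, -2.9, -0.5], 2.5], [8.5, [-3.9, -2.7, -0.5], 2.5], [8.5, [-3.9, -2.6, -0.6], 2.3], [8.5, [-4.1, -2.5, -0.7], 2.3], [8.5, [-4.1, -2.3, -0.6], 2.3]]
[ 0.40961087 -0.18989231  0.23969686]
```

Call:
send_rows:
  rows:
    - [8.5, [-0.6, -4.4, -0.2], 0]
    - [8.5, [-0.6, -4.5, -0.2], 0]
    - [8.5, [-0.5, -4.4, -0.2], 0]
    - [8.5, [-0.6, -4.5, -0.2], 0]
    - [8.5, [-0.5, -4.4, -0.1], 0]
    - [8.5, [-4.5, -1.8, 0], 5]
    - [8.5, [-4.7, -1.5, 0], 5]
    - [8.5, [-4.8, -1.0, 0], 5]
    - [8.5, [-3.6, -1.7, 0], 2]
    - [8.5, [-3.7, -1.5, 0], 2]

```text
t: 1.35
tool_pos: [0.2883, 0.2356, 0.2002]
tool_rot: [-0.877, -3.016, 0.0]
contact_force: [1.0, -0.6, 1.0]
opening: 0.0851
grip_force: 0.0
```

Call:
send_rows:
  rows:
    - [8.5, [-3.8, -1.4, 0], 2]
    - [8.5, [-3.8, -1.3, 0], 2]
    - [8.5, [-3.8, -1.2, 0], 2]
    - [8.5, [-3.5, -3.3, -0.5], 2.5]
    - [8.5, [-3.7, -3.1, -0.5], 2.5]
    - [8.5, [-3.8, -2.9, -0.5], 2.5]
    - [8.5, [-3.9, -2.7, -0.5], 2.5]
    - [8.5, [-3.9, -2.6, -0.6], 2.3]
    - [8.5, [-4.1, -2.5, -0.7], 2.3]
    - [8.5, [-4.1, -2.3, -0.6], 2.3]

```text
t: 2.6
tool_pos: [0.4095, -0.191, 0.2394]
tool_rot: [-1.459, -2.782, -0.0]
contact_force: [0.4, 0.6, -0.0]
opening: 0.085
grip_force: 0.0
```

```bash
python3 - <<'E'
from h import *
w=ctrl.get_image("wrist");save(w,"w1.png");np.savez('pics/w1.npz',**w)
o=ctrl.get_obs();print(o["t"],o["tool_pos"],o["q"],o["contact_force"],w["cam_to_world"].round(3))
E
```

```text
2.65 [ 0.40989126 -0.19563734  0.24001468] [-0.60704846 -0.39907199  1.93059948 -0.00333287  1.607699   -1.20729084] [-1.59945017 -2.54391431  0.42818652] [[ 0.822  0.543  0.17   0.367]
 [ 0.569 -0.785 -0.245 -0.128]
 [ 0.     0.298 -0.955  0.423]
 [ 0.     0.     0.     1.   ]]
```

View pics/w1.png

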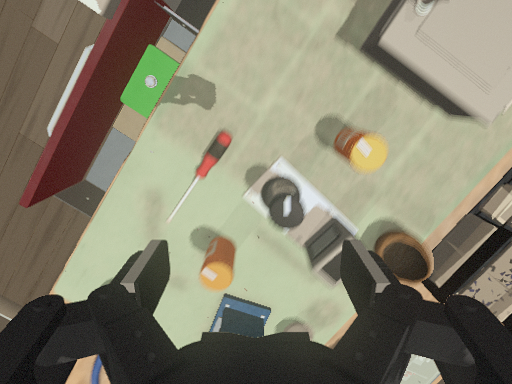

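The wrist view shows the jar at (285,205) on the reader, whose block is at (325,245). The decoys are at (365,150) and (218,262). I'll measure from a settled frame.

```bash
python3 - <<'E'
from h import *
w=ctrl.get_image("wrist");np.savez('pics/w2.npz',**w);f=w["frame"].astype(int)
c=cv2.resize(w["frame"][140:290,230:370],None,fx=4,fy=4,interpolation=cv2.INTER_CUBIC)[:,:,::-1]
cv2.imwrite('pics/c2.png',c)
T=w["cam_to_world"]
# dense world points
vv,uu=np.mgrid[140:290,230:370]
P=np.array([pt(w,u,v) for u,v in zip(uu.ravel(),vv.ravel())]);C=f[vv.ravel(),uu.ravel()]
near=np.hypot(P[:,0]-.467,P[:,1]+.21)<.04
top=near&(P[:,2]>.084)
m=P[top];print("cap",top.sum(),m.min(0).round(3),m.max(0).round(3),((m.min(0)+m.max(0))/2).round(4))
rib=top&(C.min(1)>120);r=P[rib];print("rib",rib.sum(),r.mean(0).round(4))
b=(P[:,2]>.076)&(np.hypot(P[:,0]-.573,P[:,1]+.229)<.06);q=P[b][:,:2].astype(np.float32)
print("block",cv2.minAreaRect(q))
pl=(P[:,2]>.0)&(P[:,2]<.009)&(C.min(1)>150);q=P[pl][:,:2].astype(np.float32);print("plate",cv2.minAreaRect(q))
E
```

```text
cap 1176 [ 0.448 -0.239  0.084] [ 0.499 -0.175  0.313] [ 0.4737 -0.2066  0.1987]
rib 151 [ 0.4738 -0.214   0.0923]
block ((0.577372670173645, -0.23313508927822113), (0.07020744681358337, 0.04395539313554764), 82.5838394165039)
plate ((0.5309983491897583, -0.24864599108695984), (0.21534954011440277, 0.2522616386413574), 32.96531295776367)
```

View pics/c2.png

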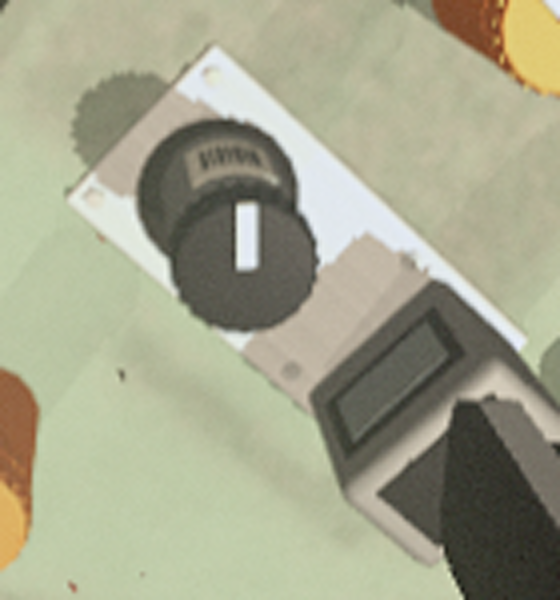

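The crop shows the cap centred at (291,205), with the rib running up to (292,191) over the label. The plate's long edge runs from (284,151) to (361,226).

```bash
python3 - <<'E'
from h import *
w=dict(np.load('pics/w2.npz'))
g=lambda u,v,z:pt(w,230+u/4-.4,140+v/4-.4,z)
c=g(244,262,.090);a=g(244,270,.0927);b=g(248,203,.0927);e1=g(215,45,.006);e2=g(525,345,.006);e3=g(70,197,.006)
az=lambda d:np.degrees(np.arctan2(d[1],d[0]))
print("cap",c,"rib",a,b,az(b-a),az(b-c));print("plate az",az(e2-e1),"end",az(e3-e1)+0, (e1+e3)/2)
x=np.r_[np.cos(np.radians(az(e2-e1))),np.sin(np.radians(az(e2-e1)))]
# cap outline cross-check
cap=[(172,255),(316,250),(243,331),(190,307),(297,305)]
print([np.hypot(*(g(u,v,.09)-c)[:2]).round(4) for u,v in cap])
print(ctrl.get_obs()["tool_pos"])
plan([(c[0],c[1],.17,0),(c[0],c[1],.062,0)],step=.03)
E
```

```text
cap [ 0.47504234 -0.21350621  0.09      ] rib [ 0.47569067 -0.21489382  0.0927    ] [ 0.46415254 -0.19733545  0.0927    ] 123.31012232202085 123.95732504839145
plate az -9.067747918941542 end -98.04891216336814 [ 0.43929591 -0.21177255  0.006     ]
[np.float64(0.0217), np.float64(0.0217), np.float64(0.0225), np.float64(0.0216), np.float64(0.0217)]
[ 0.40962478 -0.19281652  0.23960678]
[[8.5, [-1.4, 1.1, 1.7], 0.0], [8.5, [-1.3, 1.0, 1.8], 0.0], [8.5, [-1.4, 1.1, 1.7], 0.0], [8.5, [-1.3, 1.0, 1.8], 0.0], [8.5, [-0.0, 0.0, 2.7], 0.0], [8.5, [-0.0, 0.0, 2.7], 0.0], [8.5, [-0.0, 0.0, 2.7], 0.0], [8.5, [-0.0, 0.0, 2.7], 0.0]]
[ 0.4746994  -0.21371999  0.06158336]
```

Call:
send_rows:
  rows:
    - [8.5, [-1.4, 1.1, 1.7], 0]
    - [8.5, [-1.3, 1.0, 1.8], 0]
    - [8.5, [-1.4, 1.1, 1.7], 0]
    - [8.5, [-1.3, 1.0, 1.8], 0]
    - [8.5, [0, 0, 2], 0]
    - [8.5, [0, 0, 0], 0]
    - [8.5, [0, 0, 0], 0]
    - [8.5, [0, 0, 0], 0]
  newtons: 25

```text
t: 3.7
tool_pos: [0.4754, -0.2101, 0.1509]
tool_rot: [1.456, 2.782, -0.0]
contact_force: [0.1, -0.1, -0.9]
opening: 0.0846
grip_force: 0.0
```

```bash
python3 - <<'E'
from h import *
for i in range(3):
  o=ctrl.get_obs();print(o["tool_pos"],o["q"][[0,5]],o["tool_rot"]);ctrl.get_image("wrist")
plan([(.475,-.2145,.055,0)],step=.03)
E
```

```text
[ 0.47536926 -0.21007536  0.1508656 ] [-0.55937243 -1.16603498] [ 1.45552629e+00  2.78175353e+00 -2.52751226e-04]
[ 0.47537989 -0.2101314   0.15084056] [-0.55942816 -1.1660439 ] [ 1.45558367e+00  2.78172649e+00 -3.17634162e-04]
[ 0.47537501 -0.21010965  0.15068027] [-0.55940699 -1.16600405] [ 1.45571987e+00  2.78191532e+00 -2.65067978e-04]
[[8.5, [-0.1, -0.1, 2.4], 0.0], [8.5, [-0.1, -0.1, 2.4], 0.0], [8.5, [-0.1, -0.0, 2.4], 0.0], [8.5, [-0.0, -0.1, 2.3], 0.0]]
[ 0.47466938 -0.21433161  0.05547653]
```

Settled and accurate. Next I descend and close.

Call:
send_rows:
  rows:
    - [8.5, [-0.3, -0.3, 2.4], 0]
    - [8.5, [0, 0, 2.4], 0]
    - [8.5, [0, 0, 2.4], 0]
    - [8.5, [0, 0, 2.3], 0]
    - [8.5, [0, 0, 0], 0]
    - [6, [0, 0, 0], 0]
    - [5, [0, 0, 0], 0]
    - [4.0, [0, 0, 0], 0]
    - [4.0, [0, 0, 0], 0]
    - [4.0, [0, 0, 0], 0]
  newtons: 25

```text
t: 5.1
tool_pos: [0.4744, -0.2141, 0.0548]
tool_rot: [1.456, 2.783, -0.0]
contact_force: [0.1, 0.1, -0.6]
opening: 0.04
grip_force: 0.0
```

```bash
python3 - <<'E'
from h import *
w=ctrl.get_image("wrist");save(w,"w3.png");t=ctrl.get_image("scene")
c=cv2.resize(t["frame"][180:280,230:350],None,fx=3.2,fy=3.2,interpolation=cv2.INTER_CUBIC);f=np.hstack([w["frame"][:320,170:430],c[:320]])
cv2.imwrite('pics/j3.png',f[:,:,::-1]);print(ctrl.get_obs()["grip_force"])
E
```

```text
0.0
```

View pics/j3.png

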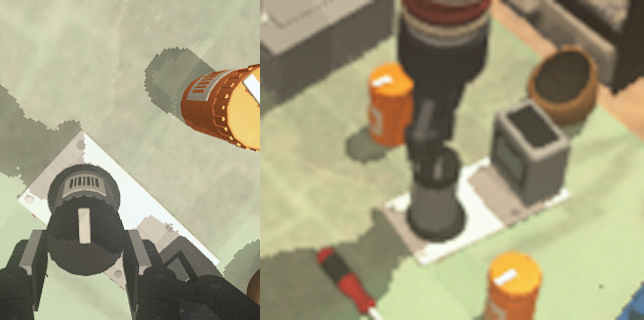

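The jar is upright and sits between the fingers at (85,235), but it isn't squeezed yet. I'll close further.

Call:
send_rows:
  rows:
    - [3.6, [0, 0, 0], 0]
    - [3.2, [0, 0, 0], 0]
    - [2.5, [0, 0, 0], 0]
    - [2.5, [0, 0, 0], 0]
  newtons: 25

```text
t: 5.7
tool_pos: [0.4743, -0.214, 0.0546]
tool_rot: [-1.456, -2.784, -0.0]
contact_force: [0.1, -0.1, -0.6]
opening: 0.0247
grip_force: 0.0
```

```bash
python3 - <<'E'
from h import *
w=ctrl.get_image("wrist");t=ctrl.get_image("top")
o=ctrl.get_obs();R=Ro.from_rotvec(o["tool_rot"]);print(o["tool_pos"],o["opening"],o["grip_force"])
for uv in [(250,215),(255,235),(255,255),(205,240),(300,240),(210,260)]:
  p=pt(w,*uv);print(uv,p.round(3),R.inv().apply(p-o["tool_pos"]).round(3))
c=cv2.resize(w["frame"][130:330,150:350],None,fx=2,fy=2);c2=cv2.resize(t["frame"][150:230,260:340],None,fx=5,fy=5,interpolation=cv2.INTER_CUBIC)
cv2.imwrite('pics/j4.png',np.hstack([c,c2])[:,:,::-1])
E
```

```text
[ 0.47428359 -0.21401177  0.05461217] 0.024695397008797387 0.0
(250, 215) [ 0.464 -0.202  0.094] [ 0.016 -0.002 -0.04 ]
(255, 235) [ 0.473 -0.21   0.094] [ 0.004  0.001 -0.04 ]
(255, 255) [ 0.481 -0.221  0.092] [-0.01   0.001 -0.037]
(205, 240) [ 0.451 -0.222  0.105] [ 0.007 -0.024 -0.051]
(300, 240) [ 0.49  -0.195  0.105] [ 0.007  0.024 -0.05 ]
(210, 260) [ 0.454 -0.215  0.131] [ 0.011 -0.017 -0.076]
```

View pics/j4.png

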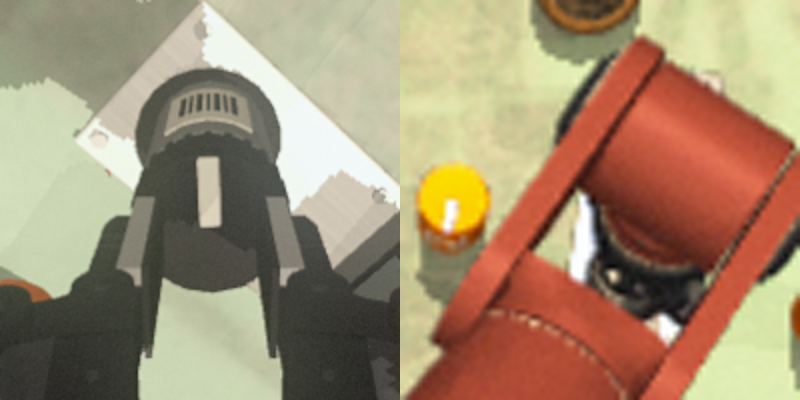

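```bash
cat >> h.py <<'E'
def proj(d,P):
    q=np.linalg.inv(d["cam_to_world"])@np.r_[P,1];x=q[:2]/q[2];x=x*(1+d["k1"]*(x@x))
    return np.array([d["fx"]*x[0]+d["cx"],d["fy"]*x[1]+d["cy"]]),q[2]
E
python3 - <<'E'
from h import *
w=ctrl.get_image("wrist");o=ctrl.get_obs();R=Ro.from_rotvec(o["tool_rot"])
print(o["opening"],o["grip_force"],o["tool_pos"])
for x in(.011,-.011):
  for y in(-.012,-.022,-.03):
    print(x,y,[tuple(proj(w,o["tool_pos"]+R.apply([x,y,z]))[0].round()) for z in(0,-.019,-.04,-.06)])
d=[]
for v in range(215,290,8):
  for u in range(185,260,5):
    p=pt(w,u,v);q=R.inv().apply(p-o["tool_pos"]);d.append((u,v,*(q*1000).round()))
  print(v,[(int(a[0]),int(a[2]),int(a[3]),int(a[4])) for a in d[-15:]])
E
```

```text
0.02533916440781276 0.0 [ 0.47430075 -0.21400722  0.05461268]
0.011 -0.012 [(np.float64(235.0), np.float64(198.0)), (np.float64(233.0), np.float64(209.0)), (np.float64(230.0), np.float64(223.0)), (np.float64(227.0), np.float64(241.0))]
0.011 -0.022 [(np.float64(220.0), np.float64(198.0)), (np.float64(216.0), np.float64(209.0)), (np.float64(211.0), np.float64(223.0)), (np.float64(205.0), np.float64(241.0))]
0.011 -0.03 [(np.float64(207.0), np.float64(198.0)), (np.float64(203.0), np.float64(209.0)), (np.float64(196.0), np.float64(223.0)), (np.float64(188.0), np.float64(241.0))]
-0.011 -0.012 [(np.float64(236.0), np.float64(229.0)), (np.float64(234.0), np.float64(242.0)), (np.float64(231.0), np.float64(260.0)), (np.float64(228.0), np.float64(282.0))]
-0.011 -0.022 [(np.float64(221.0), np.float64(229.0)), (np.float64(217.0), np.float64(242.0)), (np.float64(213.0), np.float64(260.0)), (np.float64(207.0), np.float64(282.0))]
-0.011 -0.03 [(np.float64(209.0), np.float64(229.0)), (np.float64(204.0), np.float64(242.0)), (np.float64(198.0), np.float64(260.0)), (np.float64(191.0), np.float64(28
[... 2440 characters left out ...]
-7, -37), (245, -21, -5, -35), (250, -20, -2, -36), (255, -20, 1, -36)]
279 [(185, 11, -25, -89), (190, 11, -23, -90), (195, 12, -21, -91), (200, 12, -19, -91), (205, 12, -17, -91), (210, 11, -15, -90), (215, 12, -14, -90), (220, 5, -13, -80), (225, 1, -12, -74), (230, -87, -22, 53), (235, -85, -17, 51), (240, -86, -13, 52), (245, -86, -8, 51), (250, -86, -3, 52), (255, -86, 1, 51)]
287 [(185, 11, -23, -95), (190, 12, -21, -96), (195, 11, -20, -94), (200, 12, -18, -95), (205, 12, -16, -96), (210, 12, -15, -95), (215, 12, -13, -96), (220, 0, -13, -80), (225, -2, -12, -77), (230, -95, -22, 52), (235, -95, -17, 52), (240, -95, -13, 51), (245, -94, -8, 51), (250, -94, -3, 51), (255, -95, 1, 52)]
```

The depth data show the finger tips at about z = 0.10, just above the cap, roughly 45 mm higher than the reported TCP. I'll reopen, descend in small steps and check.

Call:
send_rows:
  rows:
    - [6.5, [0, 0, 0], 0]
    - [6.5, [0, 0, 0], 0]
    - [6.5, [0, 0, 0], 0]
    - [6.5, [0, 0, 0], 0]
    - [6.5, [0, 0, 0], 0]
    - [6.5, [0, 0, 0.5], 0]
    - [6.5, [0, 0, 0.5], 0]
    - [6.5, [0, 0, 0.5], 0]
    - [6.5, [0, 0, 0], 0]

```text
t: 6.98
tool_pos: [0.4738, -0.2137, 0.0388]
tool_rot: [-1.456, -2.782, -0.0]
contact_force: [0.2, 0.7, 0.1]
opening: 0.0648
grip_force: 0.0
```

```bash
cat > fing.py <<'E'
from h import *
w=ctrl.get_image("wrist");o=ctrl.get_obs();R=Ro.from_rotvec(o["tool_rot"])
print(o["t"],o["opening"],o["tool_pos"],o["contact_force"])
# finger front-tip per column: deepest z_tool among pixels near |x|<16mm, 10<|y|<45
Q=[]
for v in range(150,300,2):
  for u in range(130,380,2):
    q=R.inv().apply(pt(w,u,v)-o["tool_pos"])
    if abs(q[0])<.015 and abs(q[1])<.06 and -.1<q[2]<.02:Q.append(q)
Q=np.array(Q)*1000
for lo in range(-60,60,6):
  m=Q[(Q[:,1]>=lo)&(Q[:,1]<lo+6)]
  if len(m):print(lo,m[:,2].max().round(),m[:,2].min().round(),end=' | ')
E
python3 fing.py
```

```text
7.025 0.06472735086070316 [ 0.47404953 -0.21385826  0.0391954 ] [ 0.05148186  0.18872997 -0.16621711]
-48 -52.0 -96.0 | -42 -52.0 -100.0 | -36 -47.0 -100.0 | -30 -98.0 -100.0 | -24 17.0 -53.0 | -18 19.0 -54.0 | -12 -28.0 -53.0 | -6 -51.0 -56.0 | 0 -50.0 -56.0 | 6 -50.0 -53.0 | 12 18.0 -53.0 | 18 19.0 -53.0 | 30 -46.0 -100.0 | 36 -51.0 -100.0 | 42 -54.0 -99.0 |
```

The tips are now at z ≈ 0.088, straddling the jar. I'll go down 2.8 cm more and close.

Call:
send_rows:
  rows:
    - [6.5, [0, 0, 0.7], 0]
    - [6.5, [0, 0, 0.7], 0]
    - [6.5, [0, 0, 0.7], 0]
    - [6.5, [0, 0, 0.7], 0]
    - [6.5, [0, 0, 0], 0]
    - [5, [0, 0, 0], 0]
    - [4.0, [0, 0, 0], 0]
    - [4.0, [0, 0, 0], 0]
    - [4.0, [0, 0, 0], 0]
    - [4.0, [0, 0, 0], 0]
  newtons: 25

```text
t: 8.28
tool_pos: [0.4746, -0.2142, 0.012]
tool_rot: [1.456, 2.783, -0.0]
contact_force: [-0.9, 0.1, 1.6]
opening: 0.0436
grip_force: 25.9
```

It is gripped: 43.6 mm opening, 26 N. Now the +132° turn.

Call:
send_rows:
  rows:
    - [4.0, [0, 0, 0], 5]
    - [4.0, [0, 0, 0], 8]
    - [4.0, [0, 0, 0], 9]
    - [4.0, [0, 0, 0], 9]
    - [4.0, [0, 0, 0], 9]
    - [4.0, [0, 0, 0], 9]
    - [4.0, [0, 0, 0], 9]
    - [4.0, [0, 0, 0], 9]
    - [4.0, [0, 0, 0], 9]

```text
t: 9.4
tool_pos: [0.4744, -0.2143, 0.012]
tool_rot: [2.864, 1.289, -0.0]
contact_force: [-1.2, -0.1, 1.8]
opening: 0.043
grip_force: 26.0
```

Call:
send_rows:
  rows:
    - [4.0, [0, 0, 0], 9]
    - [4.0, [0, 0, 0], 9]
    - [4.0, [0, 0, 0], 9]
    - [4.0, [0, 0, 0], 9]
    - [4.0, [0, 0, 0], 9]
    - [4.0, [0, 0, 0], 6]
    - [4.0, [0, 0, 0], 5]
    - [4.0, [0, 0, 0], 0]
    - [4.0, [0, 0, 0], 0]

```text
t: 10.52
tool_pos: [0.4745, -0.2142, 0.012]
tool_rot: [3.135, -0.196, 0.001]
contact_force: [-0.3, 0.1, 3.9]
opening: 0.0433
grip_force: 26.0
```

```bash
python3 - <<'E'
from h import *
w=ctrl.get_image("wrist");o=ctrl.get_obs();R=Ro.from_rotvec(o["tool_rot"])
y=R.apply([0,1,0]);print(o["t"],np.degrees(np.arctan2(y[1],y[0])),o["q"][[0,5]],o["tool_pos"],o["contact_force"],o["opening"],o["grip_force"])
E
```

```text
10.575 -97.18112553429414 [-0.56694739  1.12917669] [ 0.4745335  -0.21415358  0.01200826] [ 0.48851441 -0.27124112  3.69890373] 0.043486043970462546 26.106971204280853
```

Call:
send_rows:
  rows:
    - [5.5, [0, 0, 0], 0]
    - [6.5, [0, 0, 0], 0]
    - [6.5, [0, 0, 0], 0]
    - [6.5, [0, 0, -1], 0]
    - [6.5, [0, 0, -3], 0]
    - [6.5, [0, 0, -4], 0]
    - [6.5, [0, 0, -5], 0]
    - [6.5, [0, 0, -4], 0]
    - [6.5, [0, 0, 0], 0]
    - [6.5, [0, 0, 0], 0]

```text
t: 11.82
tool_pos: [0.474, -0.2138, 0.1813]
tool_rot: [-3.135, 0.198, 0.001]
contact_force: [-1.6, 0.7, -0.9]
opening: 0.0653
grip_force: 0.0
```

```bash
python3 - <<'E'
from h import *
w=ctrl.get_image("wrist");o=ctrl.get_obs();print(o["t"],o["tool_pos"])
p,_=proj(w,np.r_[.475,-.214,.09]);u,v=p.astype(int);print(u,v)
u0,v0=max(u-80,0),max(v-90,0);print(u0,v0)
np.savez('pics/w5.npz',**w)
cv2.imwrite('pics/c5.png',cv2.resize(w["frame"][v0:v0+150,u0:u0+160],None,fx=4,fy=4,interpolation=cv2.INTER_CUBIC)[:,:,::-1])
E
```

```text
11.875 [ 0.47351271 -0.21352573  0.18023489]
255 177
175 87
```

View pics/c5.png

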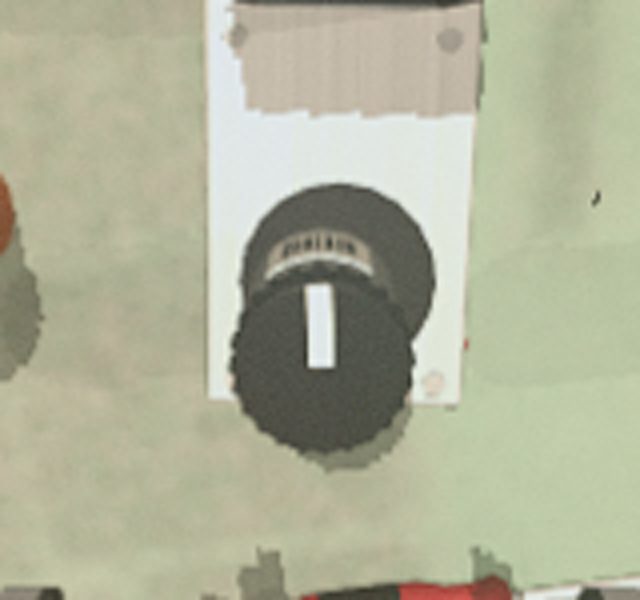

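The rib and label now point straight at the window, and the jar at crop (322,362) stands on the pad within a few mm. Next I hover above the lid handle.

```bash
python3 - <<'E'
from h import *
w=dict(np.load('pics/w5.npz'));g=lambda u,v,z:pt(w,175+u/4-.4,87+v/4-.4,z)
c=g(322,362,.09);a=g(322,367,.0927);b=g(318,285,.0927);print(c,np.degrees(np.arctan2(*(b-a)[[1,0]])),np.degrees(np.arctan2(*(g(209,60,.006)-g(209,398,.006))[[1,0]])))
plan([(.43,-.06,.19,-50),(.4485,.09,.19,-49)],opening=6.5,step=.04)
E
```

```text
[ 0.475292   -0.21387744  0.09      ] -4.500898507126822 -8.782629739747868
[[6.5, [-1.3, -2.9, -0.2], -10.0], [6.5, [-0.7, -3.1, -0.2], -10.0], [6.5, [-0.2, -3.2, -0.2], -10.0], [6.5, [0.4, -3.2, -0.2], -10.0], [6.5, [1.0, -3.0, -0.1], -10.0], [6.5, [2.3, -2.0, -0.0], -9.8], [6.5, [2.6, -1.5, -0.0], -9.8], [6.5, [2.8, -1.1, -0.0], -9.8], [6.5, [3.0, -0.5, -0.0], -9.8], [6.5, [3.0, -0.1, -0.0], -9.8]]
[0.44833798 0.08986291 0.18965551]
```

Call:
send_rows:
  rows:
    - [6.5, [-1.3, -2.9, -0.2], -10.0]
    - [6.5, [-0.7, -3.1, -0.2], -10.0]
    - [6.5, [-0.2, -3.2, -0.2], -10.0]
    - [6.5, [0.4, -3.2, -0.2], -10.0]
    - [6.5, [1.0, -3.0, -0.1], -10.0]
    - [6.5, [2.3, -2.0, 0], -9.8]
    - [6.5, [2.6, -1.5, 0], -9.8]
    - [6.5, [2.8, -1.1, 0], -9.8]
    - [6.5, [3.0, -0.5, 0], -9.8]
    - [6.5, [3.0, -0.1, 0], -9.8]

```text
t: 13.12
tool_pos: [0.448, 0.0904, 0.1884]
tool_rot: [-2.179, -2.26, 0.004]
contact_force: [-0.7, -0.3, -0.9]
opening: 0.065
grip_force: 0.0
```

Call:
send_rows:
  rows:
    - [6.5, [0, 0, 0], 0]
    - [6.5, [0, 0, 0], 0]
    - [6.5, [0, 0, 0], 0]

```text
t: 13.5
tool_pos: [0.4488, 0.0886, 0.1901]
tool_rot: [-2.189, -2.253, 0.001]
contact_force: [0.3, 0.4, -0.5]
opening: 0.0653
grip_force: 0.0
```

```bash
python3 - <<'E'
from h import *
w=ctrl.get_image("wrist");o=ctrl.get_obs();R=Ro.from_rotvec(o["tool_rot"]);y=R.apply([0,1,0])
print(o["t"],o["tool_pos"],np.degrees(np.arctan2(y[1],y[0])),o["q"])
np.savez('pics/w6.npz',**w);save(w,"w6.png")
Z=w["range_z"]
P=np.array([pt(w,u,v) for v in range(0,384,2) for u in range(0,512,2)])
m=(P[:,2]>.108)&(P[:,2]<.135)&(abs(P[:,0]-.45)<.03)&(abs(P[:,1]-.09)<.09);q=P[m]
print(m.sum(),cv2.minAreaRect(q[:,:2].astype(np.float32)),q[:,2].max(),np.median(q[:,2]))
m=(P[:,2]>.07)&(P[:,2]<.085)&(abs(P[:,0]-.52)<.12)&(abs(P[:,1]-.1)<.15);print(cv2.minAreaRect(P[m][:,:2].astype(np.float32)),np.median(P[m][:,2]))
E
```

```text
13.55 [0.44896142 0.08861823 0.19026893] 1.6487083172592085 [ 3.21380944e-02 -3.65641795e-01  1.98756513e+00 -1.68809583e-04
  1.52022202e+00  3.37123917e-03]
431 ((0.4538254141807556, 0.09810967743396759), (0.010953782126307487, 0.10976861417293549), 2.2717907428741455) 0.12985211215668085 0.1270719445520269
((0.5223367810249329, 0.10202393680810928), (0.1712668389081955, 0.2050141543149948), 2.8387362957000732) 0.08097564223054832
```

View pics/w6.png

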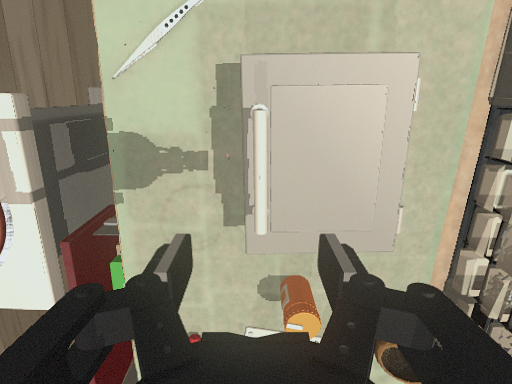

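The handle bar is at (260,170) in the wrist view, centred at (0.454, 0.098) with a yaw of 2.3°. Moving over it and down.

Call:
send_rows:
  rows:
    - [6.5, [0.95, 0.5, 0.5], -0.6]
    - [6.5, [0, 0, 2.5], 0]
    - [6.5, [0, 0, 2.5], 0]
    - [6.5, [0, 0, 2.5], 0]
    - [6.5, [0, 0, 2], 0]
    - [6.5, [0, 0, 1.5], 0]
    - [6.5, [0, 0, 0], 0]
    - [6.5, [0, 0, 0], 0]

```text
t: 14.55
tool_pos: [0.4545, 0.0991, 0.0764]
tool_rot: [2.175, 2.266, 0.002]
contact_force: [-0.0, -0.6, -0.3]
opening: 0.065
grip_force: 0.0
```

```bash
python3 - <<'E'
from h import *
w=ctrl.get_image("wrist");o=ctrl.get_obs();print(o["tool_pos"],o["contact_force"])
R=Ro.from_rotvec(o["tool_rot"]);Q=[]
for v in range(100,330,2):
  for u in range(130,400,2):
    q=pt(w,u,v);s=R.inv().apply(q-o["tool_pos"])
    if abs(s[0])<.015 and abs(s[1])<.06:Q.append([s[1],q[2]])
Q=np.array(Q)*1000
for lo in range(-60,60,6):
  m=Q[(Q[:,0]>=lo)&(Q[:,0]<lo+6),1]
  if len(m):print(lo,m.min().round(),np.median(m).round(),m.max().round(),end=' | ')
E
```

```text
[0.4547093  0.09912164 0.07668865] [0.41429301 0.61710921 0.42160378]
-60 2.0 3.0 5.0 | -54 2.0 3.0 5.0 | -48 1.0 139.0 176.0 | -42 2.0 164.0 186.0 | -36 2.0 152.0 189.0 | -30 2.0 3.0 179.0 | -18 78.0 80.0 82.0 | -12 79.0 80.0 82.0 | -6 124.0 127.0 130.0 | 0 124.0 127.0 129.0 | 6 79.0 81.0 83.0 | 12 80.0 82.0 83.0 | 18 80.0 82.0 84.0 | 24 80.0 82.0 193.0 | 30 80.0 147.0 193.0 | 36 80.0 159.0 190.0 | 42 80.0 155.0 178.0 | 48 80.0 165.0 178.0 | 54 80.0 82.0 166.0 |
```

The bar is centred between the fingers, with the tips at about 0.125. I'll go 2.4 cm lower and grip.

Call:
send_rows:
  rows:
    - [6.5, [0, 0, 1.2], 0]
    - [6.5, [0, 0, 1.2], 0]
    - [6.5, [0, 0, 0], 0]
    - [4.5, [0, 0, 0], 0]
    - [3, [0, 0, 0], 0]
    - [1.5, [0, 0, 0], 0]
    - [0.5, [0, 0, 0], 0]
    - [0.5, [0, 0, 0], 0]
    - [0.5, [0, 0, 0], 0]
    - [0.5, [0, 0, 0], 0]
  newtons: 35

```text
t: 15.85
tool_pos: [0.4532, 0.099, 0.052]
tool_rot: [-2.174, -2.266, 0.002]
contact_force: [-5.6, -0.5, 5.7]
opening: 0.011
grip_force: 34.2
```

```bash
python3 - <<'E'
from h import *
w=ctrl.get_image("wrist");o=ctrl.get_obs();print(o["t"],o["tool_pos"],o["contact_force"],o["opening"],o["grip_force"],o["tool_rot"])
E
```

```text
15.9 [0.45315072 0.09902329 0.0519327 ] [-5.84461402 -1.09326577  6.22921269] 0.010649285351334577 34.21842277050018 [-2.17417358e+00 -2.26608769e+00  2.19315437e-03]
```

The bar is gripped at 34 N. I'll start the lid arc.

Call:
send_rows:
  rows:
    - [0.5, [0, 0.23, -0.65], 0]
    - [0.5, [0, 0.24, -0.64], 0]
    - [0.5, [0, 0.28, -0.62], 0]
    - [0.5, [0, 0.29, -0.62], 0]
    - [0.5, [0, 0.34, -0.6], 0]
    - [0.5, [0, 0.35, -0.59], 0]
    - [0.5, [0, 0, 0], 0]

```text
t: 16.77
tool_pos: [0.4695, 0.0997, 0.0892]
tool_rot: [-2.173, -2.265, 0.006]
contact_force: [-10.6, 0.2, 2.2]
opening: 0.0112
grip_force: 34.2
```

```bash
cat > lid.py <<'E'
from h import *
w=ctrl.get_image("wrist");d=ctrl.get_image("scene");o=ctrl.get_obs();print(o["t"],o["tool_pos"],o["contact_force"],o["wrist_torque"],o["opening"],o["grip_force"])
s=ctrl.get_image("top")
for n,im in(("scene",d),("top",s)):
  Q=[]
  for v in range(120,230,2):
    for u in range(150,290,2):
      p=pt(im,u,v)-np.r_[.603,.102,.074]
      if -.19<p[0]<.03 and abs(p[1])<.11: # box frame
        c,sn=np.cos(np.radians(2.4)),np.sin(np.radians(2.4));Q.append([c*p[0]+sn*p[1],-sn*p[0]+c*p[1],p[2]])
  Q=np.array(Q)
  for y0 in(-.095,.07):
    m=Q[(Q[:,1]>y0)&(Q[:,1]<y0+.025)&(Q[:,2]>.012)&(Q[:,2]<.17)]
    if len(m)>5:
      k=np.polyfit(m[:,2],m[:,0],1);print(n,y0,len(m),"lid deg",np.degrees(np.arctan2(1,-k[0])).round(1),k.round(3))
E
python3 lid.py
```

```text
16.875 [0.46918835 0.0997282  0.08882964] [-10.80183152   0.36111883   3.02810441] [-0.09592128  1.62909418  0.0861457 ] 0.010808889383444702 34.148515462875366
scene -0.095 44 lid deg 14.5 [-3.864  0.01 ]
scene 0.07 12 lid deg 14.5 [-3.867  0.006]
top -0.095 87 lid deg 14.5 [-3.858  0.025]
top 0.07 28 lid deg 21.4 [-2.558 -0.034]
```

The lid follows (about 14.5°, as planned) with modest forces. Continuing.

Call:
send_rows:
  rows:
    - [0.5, [0, 0.3, -0.57], 0]
    - [0.5, [0, 0.38, -0.56], 0]
    - [0.5, [0, 0.42, -0.53], 0]
    - [0.5, [0, 0.45, -0.52], 0]
    - [0.5, [0, 0.47, -0.5], 0]
    - [0.5, [0, 0.5, -0.47], 0]
    - [0.5, [0, 0.51, -0.45], 0]
    - [0.5, [0, 0.54, -0.43], 0]
    - [0.5, [0, 0, 0], 0]

```text
t: 18.05
tool_pos: [0.5067, 0.1014, 0.1323]
tool_rot: [-2.174, -2.266, 0.001]
contact_force: [-12.8, -0.4, 12.4]
opening: 0.0108
grip_force: 34.3
```

```bash
python3 lid.py
```

```text
18.15 [0.50646539 0.10135843 0.1321434 ] [-12.14397423  -1.33352684  12.03725703] [-0.13948611  1.99268043  0.02798248] 0.010901982732722786 34.318759739398956
scene -0.095 31 lid deg 34.1 [-1.478  0.007]
scene 0.07 10 lid deg 33.1 [-1.536  0.013]
top -0.095 77 lid deg 34.9 [-1.434  0.01 ]
top 0.07 41 lid deg 34.6 [-1.449  0.012]
```

Call:
send_rows:
  rows:
    - [0.5, [0, 0.51, -0.44], 0]
    - [0.5, [0, 0.54, -0.42], 0]
    - [0.5, [0, 0.58, -0.37], 0]
    - [0.5, [0, 0.59, -0.34], 0]
    - [0.5, [0, 0.61, -0.32], 0]
    - [0.5, [0, 0.62, -0.28], 0]
    - [0.5, [0, 0.64, -0.25], 0]
    - [0.5, [0, 0.64, -0.22], 0]
    - [0.5, [0, 0.65, -0.2], 0]
    - [0.5, [0, 0.65, -0.17], 0]

```text
t: 19.45
tool_pos: [0.5682, 0.1041, 0.161]
tool_rot: [2.174, 2.266, 0.003]
contact_force: [-4.0, 1.4, 4.9]
opening: 0.0107
grip_force: 36.0
```

Call:
send_rows:
  rows:
    - [0.5, [0, 0, 0], 0]
    - [0.5, [0, 0, 0], 0]
    - [0.5, [0, 0, 0], 0]
    - [0.5, [0, 0, 0], 0]

```text
t: 19.95
tool_pos: [0.5679, 0.1041, 0.1609]
tool_rot: [2.174, 2.266, 0.003]
contact_force: [-4.3, 0.8, 6.6]
opening: 0.0107
grip_force: 36.1
```

```bash
python3 lid.py; python3 - <<'E'
from h import *
s=ctrl.get_image("scene");t=ctrl.get_image("top")
f=lambda im,r,c,k:cv2.resize(im["frame"][r:r+130,c:c+160],None,fx=2.5,fy=2.5)
cv2.imwrite('pics/fin.png',np.hstack([f(s,130,190,1),f(t,120,170,1)])[:,:,::-1])
E
```

```text
20.05 [0.56795241 0.10412206 0.1609166 ] [-4.10959767  1.86280765  6.93621613] [0.23113777 0.81646213 0.00416194] 0.010598333569592697 36.080047488212585
scene -0.095 18 lid deg 61.5 [-0.543 -0.008]
scene 0.07 13 lid deg 62.5 [-0.521 -0.01 ]
top -0.095 37 lid deg 58.9 [-0.603  0.009]
top 0.07 11 lid deg 60.8 [-0.559  0.007]
```

View pics/fin.png

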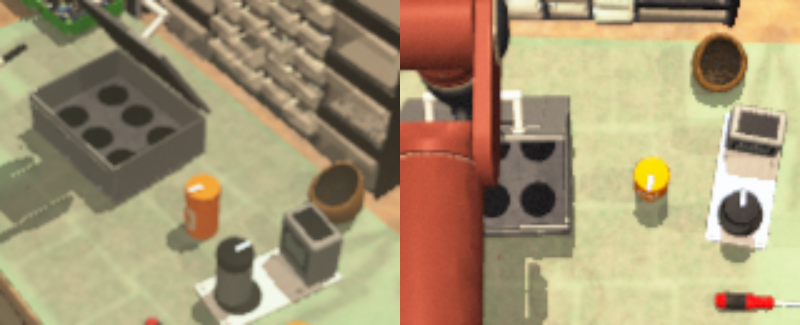

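The final view shows the lid open at about 60° and held by the gripper. The jar is upright on its pad with its rib toward the block, and the bystanders have not moved. Handing in.

```bash
python3 -c "
from station import ctrl
print(ctrl.finish_job())"
```

```text
the job is handed in; nothing more can be done
None
```

The job is handed in at about 20 s of the 64 s: the jar stands released on its pad with its label about 4° off the window (limit about 17°), and the gripper holds the lid still at about 60°; no verdict was returned.

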